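# Swap the open slide tray

## Robot

A 6-joint arm with a two-finger parallel gripper is mounted at the origin on a cart in front of the work surface, level with it; the furniture and walls round the work are solid. World frame = base frame: x ahead of the robot, y to its left, z up, the work surface at z = 0. Lengths are in m, angles in rad, forces in N, time in s.
With the tool pointing down it reaches from about 0.25 to 0.8 m from the base axis. Payload 3.9 kg.
Tool frame: the origin (TCP) lies between the finger pads; the fingertips stand r.tips_ahead ahead of it and the grasp point (between the pads) lies 11 mm behind it (r.tips_ahead is the distance from the TCP to the fingertips, in m); z points along the fingers, y is the direction in which the jaws open and shut (so a half turn about z gives the same grasp; the last joint's range is limited). The gripper opens to 85 mm and grips with 20 to 120 N. Pads are 22 mm wide; open, the fingers measure 114 mm over their backs; the gripper's body (76 mm by 85 mm) begins 54 mm behind the grasp point. The pads swing forward as they close: fully open they stand 13 mm farther back than shut.
Start: joints at [1.163, 0.26, -0.138, 1.173, 0, 1.571], TCP at [0.208, 0.482, 0.239] pointing down, gripper open.
Joint ranges: [-2.78, 2.78], [-0.83, 1.72], [-1.28, 1.37], [-1.9, 2.12], [-1.57, 1.48], [-3.14, 3.14]. Speed limits (rad/s): [2.57, 2.57, 3.14, 3.14, 3.14, 3.14].

## Interface

Orientations are given as a unit quaternion [x, y, z, w].
In Python, from rig import r gives the robot as it stands. The module is installed in compiled form; this text tells all that it offers. Calls block until the motion is done:
- r.goto(position, orientation): joint-space move of the TCP to a pose.
- r.line_to(position, orientation=None, speed=0.15, guard=None): straight line of the TCP; orientation=None keeps the orientation; speed is the mean speed in m/s. With guard (N) it stops when the force on the tool has changed by that much, and returns True; else False.
- r.movej(angles): joint-space move.
- r.gripper_to(opening, grasp_force=None): finger opening in m; grasp_force is the grip in N (None keeps the last); returns when the fingers have stopped.
- r.pause(seconds).
- r.inverse_kinematics(position, orientation): joint angles nearest the present ones, or None.
- r.get_image(name): name is "side" or "top"; returns a dict with "image" (420x560x3 uint8, red, green, blue), "intrinsics" (3x3 intrinsics, pixels), "origin" and "orientation" of the camera in the world. Camera axes: x right, y down, z forward; pixel columns grow to the right and rows downward; lengths in m; the calibration is good to about 2 mm. A picture is of the moment at which its call begins. There is no depth.
A pose or a line that the arm cannot do raises r.MotionError and nothing moves.
- r.finish_job(): hands the job in, once; it reports no verdict.
Trained networks look in the newest picture that a camera, given by its name, has taken for a name from the list of things; names that differ only in an ending like _2 or _b are one class to them, and where a whole thing is asked for, a point or a joint stands for the part that bears it (a point fixed in the world has none). Each returns a list of dicts, best first, with "confidence" (0 to 1); they miss things now and then, are a little off and sometimes report something else, mostly with a low value. They report only what shows in the picture. A call takes as long as a camera call.
- r.masks_of(camera, target): "mask" (420x560 bool, what is visible of it).
- r.mark_of(camera, target): "point" ([x, y, z] in m, in world coordinates, good to about 4 mm: a listed point, or the origin of a listed thing).
Readings, each from a call of its own:
- r.current_time(): time.
- r.current_qpos(): joint angles.
- r.current_joint_velocities(): joint speeds.
- r.current_effort(): joint torques, N m.
- r.current_tcp_pos(): TCP position.
- r.current_orientation(): TCP orientation.
- r.current_contact_force(): force on the tool from outside, world axes, zero at the start.
- r.current_ft_torque(): the same for the moment, N m.
- r.current_width(): finger opening in m.
Only numpy, scipy, OpenCV 4.12 (cv2) and the standard library are available. Lean on these libraries where they do the work, as an engineer would, in place of code of your own. Each camera call takes 0.05 s, during which the arm holds its last target.

## Task

The wide slide tray has been left part-way out and the narrow one is shut (its lip always stands a finger's depth in front of the housing); only one may be out at a time. Push the wide tray fully home, then hook a fingertip behind the upright lip of the narrow tray and draw it out as far as it goes. Only push and hook with the fingers: do not grip or lift anything, and leave the timer, the dropper bottle and the tape roll where they stand.

Things in the scene. Friction and masses are not known exactly. Their poses are not given: they have to be found in the camera images.
- wide_unit: The wide slide cabinet: a low grey housing 180 mm wide (y), 110 mm deep (x), 52 mm high, fixed to the worktop, open at its front (-x side), with one aluminium slide tray. Origin: centre of the underside, on the worktop; x points from front to back, z up. From the front of the housing to the rear face of the tray's lip is an open finger gap of 46 mm with the tray home, longer by as much as it is out.
- wide_tray (a joint): Travel of the wide tray along its runners in m: 0 = fully home in its housing, 0.080 = drawn out to its stop. It slides level, towards -x of wide_unit, with about 2 N of friction, has no spring and stays where it is left.
- wide_lip (a point): Point on the wide tray, moving with it: middle of the top edge of the rear face of its upright front lip, 46 mm above the worktop. Axes as wide_unit: -x is the way the tray draws out, y along the lip. The lip is 160 mm wide and 8 mm thick (front face 8 mm towards -x). Behind it is an open finger gap with a floor 13 mm above the worktop, 156 mm wide between side walls 24 mm high.
- narrow_unit: The narrow slide cabinet: a low grey housing 105 mm wide (y), 110 mm deep (x), 52 mm high, fixed to the worktop, open at its front (-x side), with one aluminium slide tray. Origin: centre of the underside, on the worktop; x points from front to back, z up. From the front of the housing to the rear face of the tray's lip is an open finger gap of 46 mm with the tray home, longer by as much as it is out.
- narrow_tray (a joint): Travel of the narrow tray along its runners in m: 0 = fully home in its housing, 0.080 = drawn out to its stop. It slides level, towards -x of narrow_unit, with about 2 N of friction, has no spring and stays where it is left.
- narrow_lip (a point): Point on the narrow tray, moving with it: middle of the top edge of the rear face of its upright front lip, 46 mm above the worktop. Axes as narrow_unit: -x is the way the tray draws out, y along the lip. The lip is 85 mm wide and 8 mm thick (front face 8 mm towards -x). Behind it is an open finger gap with a floor 13 mm above the worktop, 81 mm wide between side walls 24 mm high.
- timer: Bystander: white bench timer lying loose, 62 x 62 x 20 mm; origin at the centre of its underside.
- dropper: Bystander: small dropper bottle standing loose, 33 mm across, 86 mm high; origin at the centre of its underside.
- tape_roll: Bystander: white roll of tape standing loose on its flat side, 74 mm across, 46 mm high; origin at the centre of its underside.

How it is judged:
On the way, in this order (a step that is already met when the one before it is completed fails the run):
1. the wide tray is pushed fully home (value of joint wide_tray below 0.005 m), for 0.2 s.
2. the narrow tray is drawn out to its stop (value of joint narrow_tray above 0.074 m), for 0.2 s.
At the end, for the whole second after the job is handed in: The wide tray is home (within 5 mm), the narrow tray is drawn out to its stop (at least 74 of 80 mm), both are at rest, and the timer, dropper bottle and tape roll are within 15 mm of where they stood (value of joint wide_tray below 0.005 m and value of joint narrow_tray above 0.074 m and velocity of joint wide_tray between -0.005 and 0.005 m/s and velocity of joint narrow_tray between -0.005 and 0.005 m/s and distance of each of timer, dropper, tape_roll from where it was at the start of the episode below 0.015 m); the robot touches nothing.
It fails at once if both trays out at the same time (value of joint wide_tray above 0.01 m and value of joint narrow_tray above 0.015 m).
It fails at once if the lip of the wide tray gripped between the fingers (its front and rear faces pressed at once) (contact force between the fingers and wide_lip_front above 3 N and contact force between the fingers and wide_lip_back above 3 N).
It fails at once if the lip of the narrow tray gripped between the fingers (its front and rear faces pressed at once) (contact force between the fingers and narrow_lip_front above 3 N and contact force between the fingers and narrow_lip_back above 3 N).
It fails at once if the timer, dropper bottle or tape roll lifted, carried, knocked over or shifted by more than 15 mm (distance of any of timer, dropper, tape_roll from where it was at the start of the episode above 0.015 m or angle between any of timer, dropper, tape_roll's own z axis and vertical above 0.3 rad).
It also fails if it takes over 48 s, if anything falls off the work surface, if the arm or the gripper's body presses on something with over 40 N, if the wrist force passes 120 N, or if a joint passes its speed limit or range.

## Working session

There is one attempt and no reset: what is moved stays moved. The work goes in short steps, each a Python script; the robot and the scene stay as the last script left them, time stands still between calls to the robot, and variables do not carry over. Pictures are saved under pics/ and viewed, and the job is handed in when it is done.

```bash
mkdir -p pics
python3 - <<'E'
from rig import r
import cv2, numpy as np
for c in ("side","top"):
    d=r.get_image(c); cv2.imwrite(f"pics/{c}0.png",d["image"][:,:,::-1])
    print(c,np.round(d["origin"],3),np.round(d["orientation"],3),np.round(d["intrinsics"],1).tolist())
    for n in ("wide_unit","wide_lip","narrow_unit","narrow_lip","timer","dropper","tape_roll"):
        print(n,[(np.round(m["point"],3).tolist(),round(m["confidence"],2)) for m in r.mark_of(c,n)[:3]])
print(r.tips_ahead,r.current_time(),r.current_orientation(),r.current_width())
E
```

```text
side [ 0.166 -0.858  0.792] [ 0.879 -0.18   0.092 -0.433] [[421.7, 0.0, 280.3], [0.0, 421.7, 210.2], [0.0, 0.0, 1.0]]
wide_unit [([0.605, -0.138, -0.002], 0.68), ([0.466, -0.128, 0.044], 0.48), ([0.43, -0.381, -0.004], 0.22)]
wide_lip [([0.465, -0.126, 0.048], 0.6)]
narrow_unit [([0.599, 0.15, 0.002], 0.74)]
narrow_lip [([0.496, 0.118, 0.047], 0.84)]
timer [([0.461, 0.388, 0.002], 0.47)]
dropper [([0.511, -0.373, -0.004], 0.82)]
tape_roll [([0.43, -0.38, -0.002], 0.9)]
top [ 0.442 -0.015  1.515] [-0.703  0.711 -0.018  0.033] [[441.6, 0.0, 281.3], [0.0, 441.6, 209.4], [0.0, 0.0, 1.0]]
wide_unit [([0.607, -0.14, -0.003], 0.64)]
wide_lip [([0.466, -0.135, 0.045], 0.72)]
narrow_unit [([0.597, 0.148, 0.005], 0.81)]
narrow_lip [([0.498, 0.12, 0.048], 0.94)]
timer [([0.463, 0.39, 0.001], 0.55)]
dropper [([0.429, -0.378, 0.003], 0.64), ([0.513, -0.37, -0.0], 0.63)]
tape_roll [([0.43, -0.379, 0.006], 0.69)]
0.008 0.8 [2.02485753e-01 9.79285208e-01 2.38704909e-05 3.31491736e-05] 0.08563690034431189
```

View pics/side0.png

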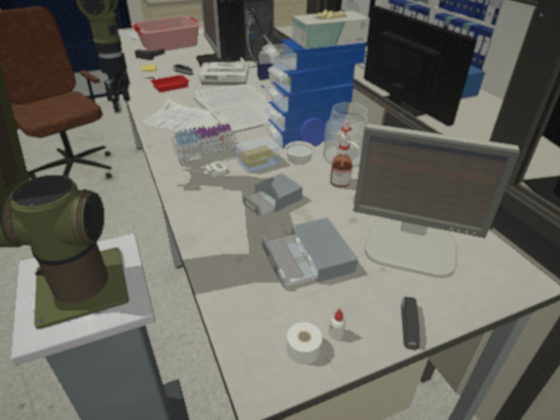

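View pics/top0.png

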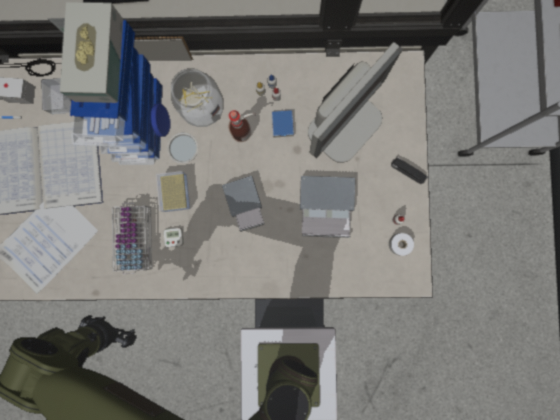

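The side view shows the wide unit around (310,250) with its tray part-way out, and the narrow unit around (275,193) with its tray shut. The bottle and tape are near (335,325) and (305,343), and the timer is at (215,168). In the top view the wide unit is at (327,205), the narrow at (243,200), the timer at (172,237), the dropper at (400,220) and the tape at (402,244). Next I'll get the yaws and overlay the models.

```bash
cat > h.py <<'E'
from rig import r
import cv2, numpy as np
from scipy.spatial.transform import Rotation as R
from scipy.optimize import least_squares
def proj(d,P):
    P=np.asarray(P,float).reshape(-1,3)
    c=R.from_quat(d["orientation"]).inv().apply(P-np.array(d["origin"]))
    q=c@np.array(d["intrinsics"]).T
    return q[:,:2]/q[:,2:]
def box(x0,x1,w,z0,z1):
    return np.array([[x,y,z] for z in(z0,z1) for x,y in((x0,-w/2),(x1,-w/2),(x1,w/2),(x0,w/2))])
def place(p,B):
    x,y,a=p; return R.from_euler('z',a).apply(B)+[x,y,0]
def parts(w,lw,t):
    return [box(-.055,.055,w,0,.052),box(-.101-t-.008,-.101-t,lw,0.013,.046)]
def sil(d,Bs,p,S=4):
    m=np.zeros((420*S,560*S),np.uint8)
    for B in Bs:
        h=cv2.convexHull((proj(d,place(p,B))*S).astype(np.float32)).astype(np.int32)
        cv2.fillConvexPoly(m,h,255)
    return m
def draw(img,d,Bs,p,S,off,col):
    for B in Bs:
        q=((proj(d,place(p,B))-off)*S).astype(int)
        for i in range(4):
            for a,b in((i,(i+1)%4),(i+4,(i+1)%4+4),(i,i+4)):
                cv2.line(img,tuple(map(int,q[a])),tuple(map(int,q[b])),col,1,cv2.LINE_AA)
E
python3 - <<'E'
from h import *
units={"wide":((.606,-.139,-.063),.18,.16,.039),"narrow":((.598,.149,.29),.105,.085,0.)}
for c,off,S in(("top",(210,160),5),("side",(230,160),5)):
    d=r.get_image(c)
    x,y=off; im=cv2.resize(d["image"][y:y+115,x:x+155,::-1],None,fx=S,fy=S,interpolation=cv2.INTER_CUBIC)
    raw=im.copy()
    for n,(p,w,lw,t) in units.items():
        ms=r.masks_of(c,n+"_unit")
        for m in ms[:2]:
            k=m["mask"].astype(np.uint8); cc,_=cv2.findContours(k,0,1); cc=max(cc,key=cv2.contourArea)
            print(c,n,m["confidence"],k.sum(),cv2.boundingRect(cc),cv2.minAreaRect(cc))
        np.save(f"{c}_{n}.npy",ms[0]["mask"])
        draw(im,d,parts(w,lw,t),p,S,np.array(off),(0,255,0))
    cv2.imwrite(f"pics/ov_{c}.png",im)
    cv2.imwrite(f"pics/raw_{c}.png",raw)
E
```

```text
top wide 0.83 3078 (300, 176, 55, 61) ((327.0, 206.0), (60.0, 54.0), 90.0)
top wide 0.58 460 (236, 208, 28, 24) ((249.40000915527344, 219.70001220703125), (18.657434463500977, 25.61444854736328), 71.56504821777344)
top narrow 0.95 1514 (222, 176, 42, 56) ((244.25, 203.75003051757812), (50.91266632080078, 32.88768768310547), 71.56504821777344)
side wide 0.9 4276 (262, 218, 96, 69) ((309.8292236328125, 252.76193237304688), (60.959896087646484, 88.64216613769531), 75.3791275024414)
side narrow 0.57 1600 (243, 174, 61, 42) ((272.5000305175781, 194.50001525878906), (34.435447692871094, 58.58498001098633), 63.43495178222656)
```

View pics/ov_top.png

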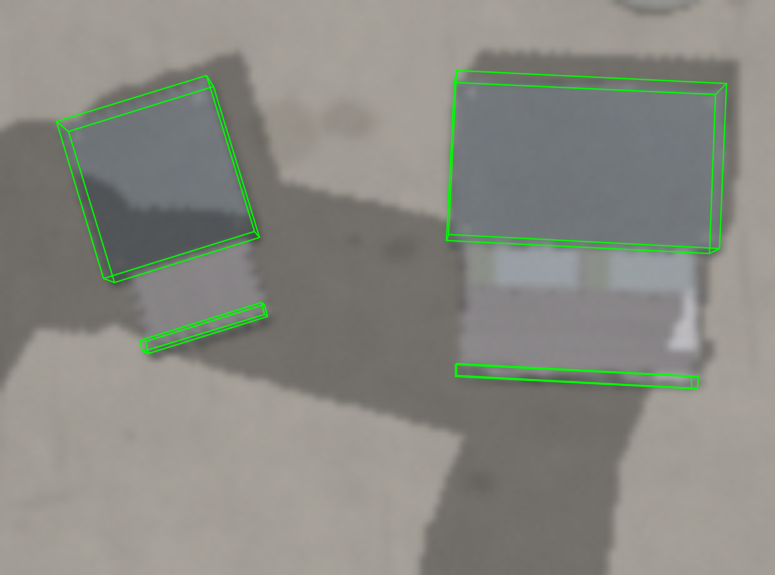

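View pics/ov_side.png

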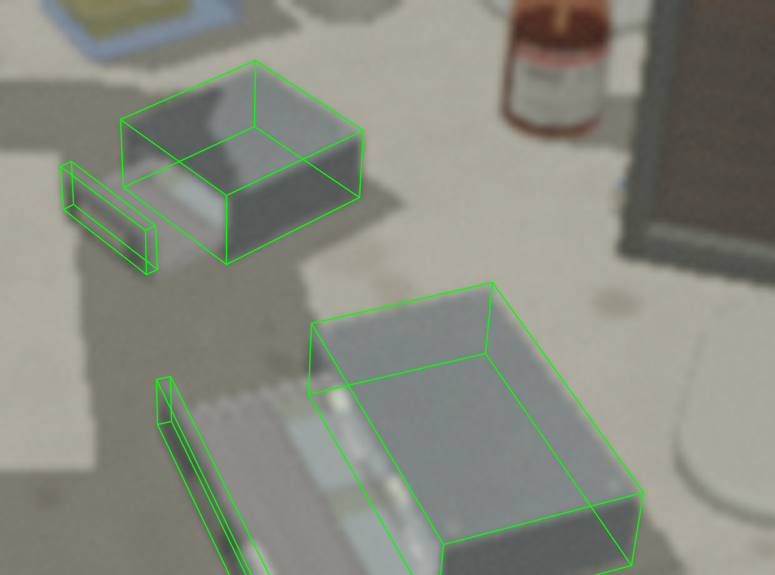

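Both overlays fit the picture to about 2 mm. The narrow yaw is about 16.6° with the tray home. The wide yaw is about -3.6° with the tray about 39 mm out. Next I'll close the fingers and push the wide tray.

```bash
cat >> h.py <<'E'
def down(yaw):
    best=None
    return [ (R.from_euler('z',yaw+k)*R.from_euler('x',np.pi)).as_quat() for k in (0,np.pi)]
def pick(pos,yaw):
    sol=[]
    for q in down(yaw):
        j=r.inverse_kinematics(pos,q)
        if j is not None: sol.append((np.max(np.abs(np.array(j)-r.current_qpos())),j,q))
    s=min(sol,key=lambda s:s[0]); print("ik",np.round(s[1],2)); return s[2]
def rep(t=""): print(t,"t",round(r.current_time(),2),"tcp",np.round(r.current_tcp_pos(),4),"F",np.round(r.current_contact_force(),1))
WY=-.055; W=np.array([np.cos(WY),np.sin(WY),0]); WL=np.array([.4655,-.131,0])
NY=.29; N=np.array([np.cos(NY),np.sin(NY),0]); NL=np.array([.497,.119,0])
E
python3 - <<'E'
from h import *
r.gripper_to(0.0); print(r.current_width(),r.tips_ahead)
s=WL-W*.060
up=s+[0,0,.16]
q=pick(up,WY)
r.goto(up,q); rep("above")
h=r.tips_ahead+.027
print(r.line_to(s+[0,0,h],speed=.1,guard=8)); rep("low")
d=r.get_image("side"); cv2.imwrite("pics/s1.png",d["image"][:,:,::-1])
E
```

```text
-6.51441740018052e-05 0.008
ik [-0.31  0.14 -0.51  0.92  0.    2.89]
above t 4.17 tcp [ 0.406  -0.1272  0.1601] F [-0.  -0.7  0.7]
False
low t 5.57 tcp [ 0.4061 -0.1278  0.0354] F [ 0.4 -0.7 -0.2]
```

View pics/s1.png

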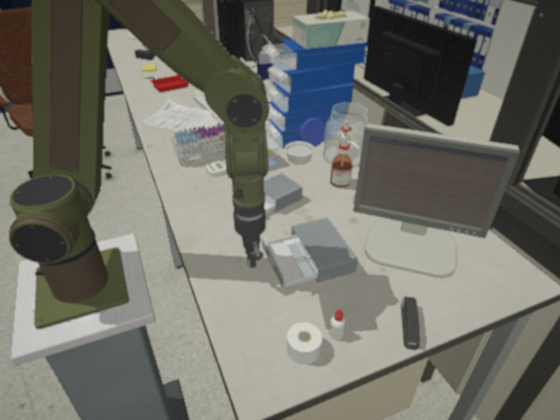

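The closed fingers stand at (255,263), just in front of the middle of the wide lip. I'll push along the tray axis.

Run:
```python
from h import *
z=r.current_tcp_pos()[2]; s=WL-W*.060; s[2]=z
g=r.line_to(s+W*.060,speed=.05,guard=15); rep(g)
if not g:
    g=r.line_to(s+W*.100,speed=.03,guard=15); rep(g)
r.pause(.3); rep()
p=np.array(r.current_tcp_pos())
r.line_to(p-W*.04,speed=.1); rep("back")
r.line_to(p-W*.04+[0,0,.15],speed=.2)
p2=NL+N*.0225+[0,0,.16]; 
q=pick(p2,NY); r.goto(p2,q); rep("narrow above")
for c in ("side","top"):
    d=r.get_image(c); cv2.imwrite(f"pics/{c}2.png",d["image"][:,:,::-1])
    for n in("wide_unit","wide_lip","narrow_lip"): print(c,n,[(np.round(m["point"],3).tolist(),round(m["confidence"],2)) for m in r.mark_of(c,n)[:2]])
```

```text
False t 6.97 tcp [ 0.4654 -0.131   0.0355] F [-1.   0.4 -0.5]
True t 7.76 tcp [ 0.4829 -0.1315  0.0346] F [-0.  0. -0.]
 t 8.06 tcp [ 0.481  -0.1312  0.034 ] F [ 1.  -0.4 -0.6]
back t 8.61 tcp [ 0.4417 -0.1292  0.0343] F [-0.  -0.9  0. ]
ik [ 0.24  0.32 -0.27  0.98  0.    3.09]
narrow above t 10.55 tcp [0.518  0.1245 0.1595] F [-0.1 -0.3  1.3]
side wide_unit [([0.603, -0.137, -0.002], 0.94), ([0.461, 0.388, 0.001], 0.19)]
side wide_lip [([0.5, -0.128, 0.048], 0.98)]
side narrow_lip [([0.495, 0.12, 0.048], 0.9)]
top wide_unit [([0.603, -0.138, -0.002], 0.98)]
top wide_lip [([0.503, -0.134, 0.046], 0.67)]
top narrow_lip [([0.498, 0.12, 0.049], 0.66)]
```

View pics/side2.png

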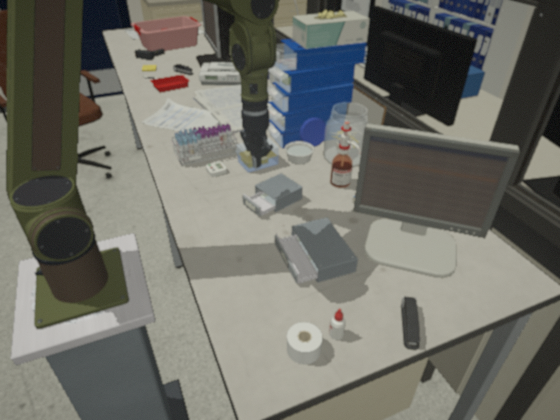

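View pics/top2.png

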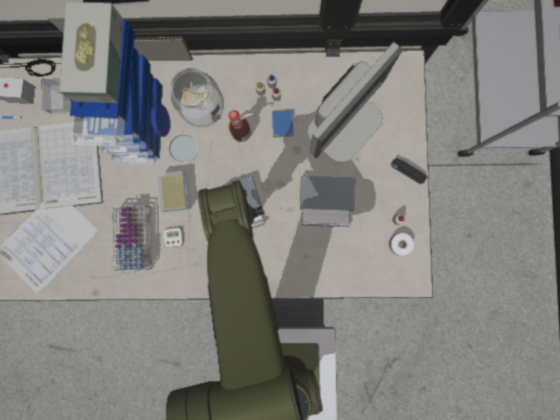

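The guard stopped the wide push at the expected place (TCP x 0.483), and the lip now measures about 101 mm from the unit centre, which is home. In the side view the wide lip sits at (295,257), close to the housing, and the gripper is above the narrow gap. Next I'll lower the fingertip and hook the lip.

Run:
```python
from h import *
b=NL+N*.0225; h=r.tips_ahead+.023
q=r.current_orientation()
g=r.line_to(b+[0,0,h],speed=.08,guard=6); rep(("down",g))
d=r.get_image("side"); cv2.imwrite("pics/s3.png",cv2.resize(d["image"][100:260,180:400,::-1],None,fx=3.5,fy=3.5,interpolation=cv2.INTER_CUBIC))
```

```text
('down', False) t 12.71 tcp [0.519  0.1256 0.0315] F [ 0.   0.3 -0. ]
```

View pics/s3.png

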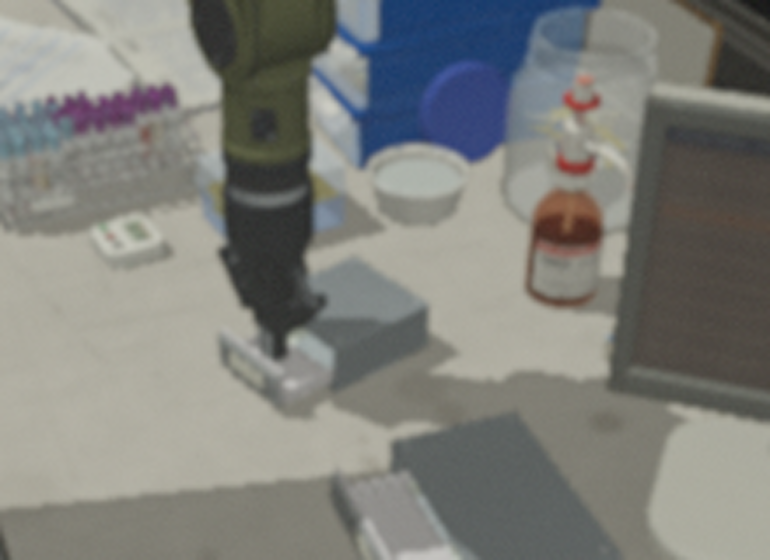

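The crop shows the fingertip at (278,350), inside the gap behind the narrow lip, with no contact. I'll draw the tray out now.

Run:
```python
from h import *
s=np.array(r.current_tcp_pos())
g=r.line_to(s-N*.080,speed=.05,guard=15); rep(g)
if not g:
    g=r.line_to(s-N*.105,speed=.03,guard=15); rep(g)
e=np.array(r.current_tcp_pos()); print("moved",(s-e)@N); r.pause(.3); rep()
for c in ("side","top"):
    d=r.get_image(c); cv2.imwrite(f"pics/{c}4.png",d["image"][:,:,::-1])
    for n in("narrow_unit","narrow_lip"): print(c,n,[(np.round(m["point"],3).tolist(),round(m["confidence"],2)) for m in r.mark_of(c,n)[:2]])
```

```text
False t 14.5 tcp [0.4422 0.1029 0.0315] F [1.1 0.4 1. ]
True t 15.01 tcp [0.4348 0.1006 0.032 ] F [1.1 0.9 1. ]
moved 0.08784519141672162
 t 15.31 tcp [0.435  0.1006 0.0316] F [ 0.3  0.8 -0.2]
side narrow_unit [([0.604, 0.146, 0.001], 0.81)]
side narrow_lip [([0.422, 0.093, 0.047], 0.67)]
top narrow_unit [([0.599, 0.15, -0.002], 0.82)]
top narrow_lip [([0.426, 0.096, 0.05], 0.95)]
```

View pics/side4.png

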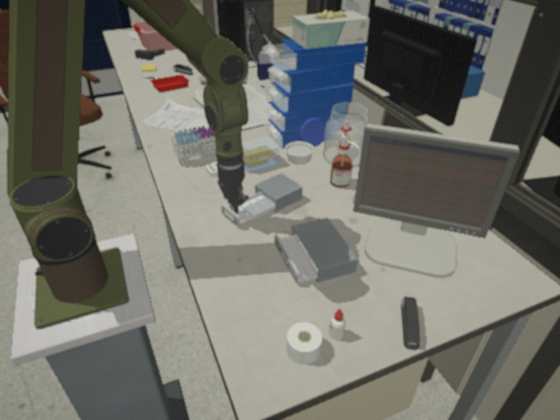

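The tray moved about 77 ± 4 mm by the marks. I'll confirm the stop with one more slow, harder pull before letting go.

Run:
```python
from h import *
s=np.array(r.current_tcp_pos())
g=r.line_to(s-N*.02,speed=.015,guard=22); rep(g)
e=np.array(r.current_tcp_pos()); print("moved",(s-e)@N)
r.pause(.2); rep()
e=np.array(r.current_tcp_pos())
r.line_to(e+N*.012,speed=.04,guard=8); rep("release")
p=np.array(r.current_tcp_pos())
r.line_to(p+[0,0,.15],speed=.15); rep("up")
p=np.array(r.current_tcp_pos())
r.goto([.30,.28,.25],r.current_orientation()); r.pause(.3); rep("away")
for c in ("side","top"):
    d=r.get_image(c); cv2.imwrite(f"pics/{c}5.png",d["image"][:,:,::-1])
    for n in ("wide_unit","wide_lip","narrow_unit","narrow_lip","timer","dropper","tape_roll"):
        print(c,n,[(np.round(m["point"],3).tolist(),round(m["confidence"],2)) for m in r.mark_of(c,n)[:2]])
```

```text
True t 16.43 tcp [0.4349 0.1005 0.0337] F [2.  0.3 0.8]
moved 0.0008876236432837978
 t 16.62 tcp [0.435  0.1005 0.0335] F [1.6 0.8 1.5]
release t 17.08 tcp [0.4464 0.1039 0.0333] F [-0.6 -0.9 -0.2]
up t 18.23 tcp [0.4457 0.1038 0.1825] F [-0.   0.2 -0.6]
away t 23.26 tcp [0.3  0.28 0.25] F [-0.1 -0.6  1.1]
side wide_unit [([0.603, -0.138, -0.003], 0.79)]
side wide_lip []
side narrow_unit [([0.599, 0.147, 0.001], 0.62)]
side narrow_lip [([0.426, 0.098, 0.046], 0.92)]
side timer [([0.461, 0.388, 0.003], 0.64)]
side dropper [([0.515, -0.372, -0.003], 0.84)]
side tape_roll [([0.432, -0.382, -0.0], 0.69)]
top wide_unit [([0.603, -0.139, -0.004], 0.81)]
top wide_lip [([0.5, -0.134, 0.046], 0.77)]
top narrow_unit [([0.601, 0.15, 0.001], 0.59)]
top narrow_lip [([0.427, 0.098, 0.052], 0.94)]
top timer [([0.46, 0.386, 0.001], 0.63)]
top dropper [([0.516, -0.373, -0.002], 0.4)]
top tape_roll [([0.43, -0.379, 0.007], 0.69), ([0.514, -0.372, 0.002], 0.35)]
```

View pics/top5.png

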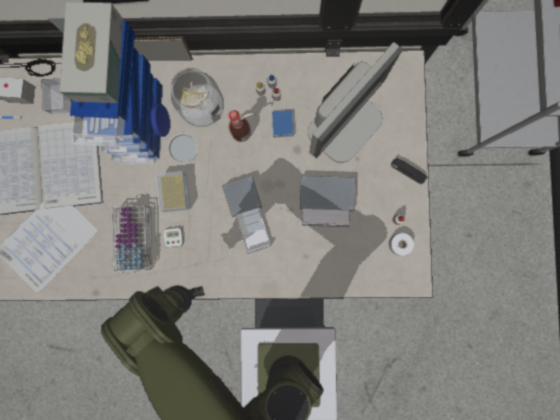

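View pics/side5.png

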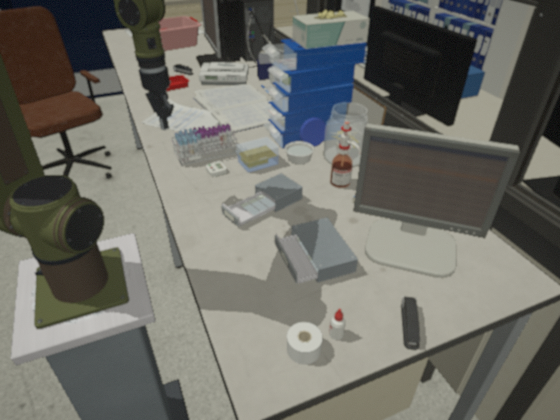

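Run:
```python
from h import *
d=r.get_image("top"); off=(290,170);S=10
out=[]
for t in(0,.006):
    im=cv2.resize(d["image"][170:230,290:366,::-1],None,fx=S,fy=S,interpolation=cv2.INTER_CUBIC)[:, :]
    draw(im,d,parts(.18,.16,t),(.603,-.1385,-.05),S,np.array(off),(0,255,0)); out.append(im[:, :])
cv2.imwrite("pics/wchk.png",cv2.resize(np.hstack(out),(800,316),interpolation=cv2.INTER_AREA))
```

```text
(no output)
```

View pics/wchk.png

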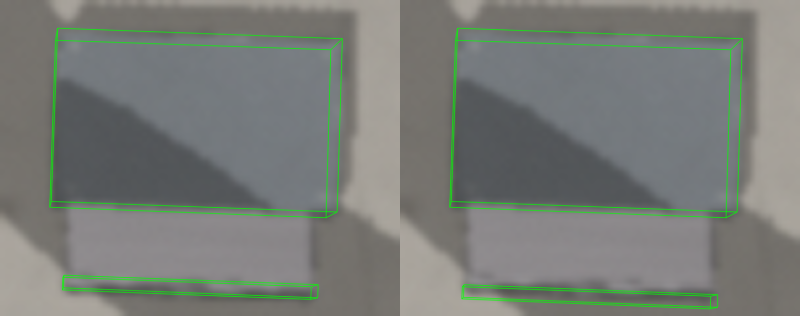

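With travel set to 0 (left panel) the model lip lies on the lip in the picture. With 6 mm (right panel) it falls below it, so the wide tray is home. I'll hand in.

Run:
```python
from h import *
rep(); r.finish_job()
```

```text
t 24.11 tcp [0.3  0.28 0.25] F [ 0.3 -0.1 -0.6]
the job is handed in; nothing more can be done
```

I pushed the wide tray home with closed fingers, then hooked a fingertip behind the narrow lip and drew that tray out to its stop. I released it, moved the arm clear and handed in at about 24 s. Nothing was gripped or lifted.

- **Wide tray:** the force guard tripped where the stop was expected. The last marks put the lip 101–103 mm behind the unit centre, against 101 mm when home. An overlay on the top picture fitted 0 mm of travel and not 6 mm.
- **Narrow tray:** a second, harder pull moved it less than 1 mm, and the final marks give about 80 mm out. The marks taken during the first pull were less certain, at about 77 ± 4 mm.
- **Bystanders:** the timer, dropper and tape roll marks agree with the start to about 5 mm, which is roughly the networks' accuracy.
- **What didn't check out:** in the last side picture the network did not find the wide lip, so that final check relies on the top camera. `finish_job` gives no verdict, so success is not confirmed.

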